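# Snap the stock box shut

## Robot

A 7-joint arm with a two-finger parallel gripper is mounted at the origin on a cart in front of the work surface, level with it; the furniture and walls round the work are solid. World frame = base frame: x ahead of the robot, y to its left, z up, the work surface at z = 0. Lengths are in m, angles in degrees, forces in N, time in s.
With the tool pointing down it reaches from about 0.4 to 0.85 m from the base axis. Payload 10.4 kg.
Tool frame: the origin (TCP) lies midway between the tips of the shut fingers; the grasp point (between the pads) lies 19 mm behind it; z points along the fingers, y is the direction in which the jaws open and shut (so a half turn about z gives the same grasp; the last joint's range is limited). The gripper opens to 87 mm and grips with 3 to 60 N. Pads are 19 mm wide; open, the fingers measure 117 mm over their backs; the gripper's body (75 mm by 190 mm) begins 51 mm behind the grasp point.
Start: joints at [-75.493, 19.034, -3.707, 83.658, 1.238, 77.344, -5.071], TCP at [0.17, 0.601, 0.223] pointing down, gripper open.
Joint ranges: [-148.97, 148.97], [-28.65, 121.19], [-84.17, 76.75], [9.2, 138.47], [-72.65, 252.65], [3.7, 117.97], [-149.18, 149.18]. Speed limits (degrees/s): [127.2, 127.2, 159.86, 159.86, 180, 180, 180].

## Interface

Orientations are given as a 3x3 rotation matrix whose columns are the frame's x, y, z axes.
In Python, from rig import sense, grab_frame, finish_job, trace gives the robot as it stands.
- The arm moves only by the tool step_arm, never from a script. Its argument "targets" is a list of rows, each an object of numbers: "dx", "dy", "dz": the shift along the world's x, y, z in cm; "yaw": the turn about the world's z in rad. In form: [{"dx": .., "dy": .., "dz": .., "yaw": ..}, ...]. A call has 1 to 8 rows; each row shifts and turns the commanded pose from where the row before left it; what a row does not reach is not made up. A row lasts 1/8 s, in which the tool goes at most 62.5 mm and 10.7 degrees, less where a joint would pass 70% of its speed; a pose out of reach is approached as far as the arm can. A call with a gripper value outside its range is refused whole. "hand" is the opening, from 0 (shut) to 1 (fully open), set as the call begins (left out, the last holds). The fingers move at their own pace and stop on an object; "force" is the grip in N (left out, the last holds). Time passes only in rows, so rows that do not move let the fingers close. It gives the time, the measured TCP pose, the force and the opening at its end, in the units of the state.
- sense(): the state, without advancing time (a new reading comes with each control period).
- grab_frame(name): name is "scene" or "top" or "wrist"; returns a dict with "image" (384x512x3 uint8, red, green, blue), "range_z" (384x512 float32, m along the optical axis (not along the pixel's ray), 0 where there is no reading), "fx", "fy", "cx", "cy" (pixels), "cam_to_world" (4x4, takes a point from camera to world coordinates). Camera axes: x right, y down, z forward; pixel columns grow to the right and rows downward; lengths in m; the calibration is good to about 2 mm. A picture is of the moment at which its call begins.
- finish_job(): hands the job in, once; it reports no verdict.
Trained networks look in the newest picture that a camera, given by its name, has taken for a name from the list of things; names that differ only in an ending like _2 or _b are one class to them, and where a whole thing is asked for, a point or a joint stands for the part that bears it (a point fixed in the world has none). Each returns a list of dicts, best first, with "p" (0 to 1); they miss things now and then, are a little off and sometimes report something else, mostly with a low value. They report only what shows in the picture. A call takes as long as a camera call.
- trace(query, camera): "mask" (384x512 bool, what is visible of it) and "bbox" ([left, top, right, bottom] in pixels, round what is visible of it).
The state is a dict: "clock": time; "joint_pos": joint angles; "dq": joint speeds; "effort": joint torques, N m; "tool_pos": TCP position; "orientation": TCP orientation; "ft_force": force on the tool from outside, world axes, zero at the start; "moment": the same for the moment, N m; "grip_width": opening from 0.0 (shut) to 1.0 (fully open).
Only numpy, scipy, OpenCV 4.12 (cv2) and the standard library are available. Lean on these libraries where they do the work, as an engineer would, in place of code of your own. Each camera call takes 0.05 s, during which the arm holds its last target.

## Task

The lid is already on the grey storage box, but its four side clips are still up. Flip each clip down until it snaps flat against the box: first the two on the short ends (either one first), then the two on the long sides. Press gently, so that the heavy box stays where it stands, upright, and leave everything around it alone.

Things in the scene. Friction and masses are not known exactly. Their poses are not given: they have to be found in the camera images.
- box: Deep grey plastic storage box, white lid laid on; 90 (x) x 150 (y) x 129 mm tall, lid skirt z 112 to 126 mm, 2 mm proud. Packed, 2 to 3 kg, not fixed: it slides or tips if pushed sideways with more than about 10 N. Origin: centre of its underside; long sides along its y, its x points away from the robot (yaw within 0.35).
- clip_front (a joint): Hinge of the grey clip (70 mm wide plate, 4 mm thick, 42 mm from hinge to end of lip) midway along the long side that faces the robot (box -x). Its level axis lies 51 mm from the box's centre along box -x, 122 mm above the underside. Rad: 0 = flat against the wall, locked; 1.57 = straight out, level; 1.9 = stop. Starts at 1.2 to 1.7.
- clip_front_lip (a point): Middle of the front clip's lip (free edge), 40 mm from the hinge axis, 4 mm to the outer face (which looks up when the clip stands level). Slack friction holds the clip where it is left, but two sprung domes on cheeks beside it resist from about 0.55 rad (hardest near 0.4, some 5 N at the lip, inward); past about 0.2 they snap it to 0 and hold it. Cheeks and domes stand 19 mm off the wall at both edges of the clip.
- clip_back (a joint): Hinge of the grey clip (70 mm wide plate, 4 mm thick, 42 mm from hinge to end of lip) midway along the long side away from the robot (box +x). Its level axis lies 51 mm from the box's centre along box +x, 122 mm above the underside. Rad: 0 = flat against the wall, locked; 1.57 = straight out, level; 1.9 = stop. Starts at 1.2 to 1.7.
- clip_back_lip (a point): Middle of the back clip's lip (free edge), 40 mm from the hinge axis, 4 mm to the outer face (which looks up when the clip stands level). Slack friction holds the clip where it is left, but two sprung domes on cheeks beside it resist from about 0.55 rad (hardest near 0.4, some 5 N at the lip, inward); past about 0.2 they snap it to 0 and hold it. Cheeks and domes stand 19 mm off the wall at both edges of the clip.
- clip_left (a joint): Hinge of the grey clip (50 mm wide plate, 4 mm thick, 42 mm from hinge to end of lip) midway along the short end at the robot's left (box +y). Its level axis lies 81 mm from the box's centre along box +y, 122 mm above the underside. Rad: 0 = flat against the wall, locked; 1.57 = straight out, level; 1.9 = stop. Starts at 1.2 to 1.7.
- clip_left_lip (a point): Middle of the left clip's lip (free edge), 40 mm from the hinge axis, 4 mm to the outer face (which looks up when the clip stands level). Slack friction holds the clip where it is left, but two sprung domes on cheeks beside it resist from about 0.55 rad (hardest near 0.4, some 5 N at the lip, inward); past about 0.2 they snap it to 0 and hold it. Cheeks and domes stand 19 mm off the wall at both edges of the clip.
- clip_right (a joint): Hinge of the grey clip (50 mm wide plate, 4 mm thick, 42 mm from hinge to end of lip) midway along the short end at the robot's right (box -y). Its level axis lies 81 mm from the box's centre along box -y, 122 mm above the underside. Rad: 0 = flat against the wall, locked; 1.57 = straight out, level; 1.9 = stop. Starts at 1.2 to 1.7.
- clip_right_lip (a point): Middle of the right clip's lip (free edge), 40 mm from the hinge axis, 4 mm to the outer face (which looks up when the clip stands level). Slack friction holds the clip where it is left, but two sprung domes on cheeks beside it resist from about 0.55 rad (hardest near 0.4, some 5 N at the lip, inward); past about 0.2 they snap it to 0 and hold it. Cheeks and domes stand 19 mm off the wall at both edges of the clip.
- track_rubber: Brown abrasive block 23x52x13 mm, lying; origin under its centre. Bystander.
- screw_tin: Round tin 54 mm across, 21 mm high; origin under its centre. Bystander.
- glue_bottle: Upright white bottle with blue cap, 32 mm across, 83 mm tall, about 0.2 m to the left of the box centre; origin under its centre. Bystander.
- oil_bottle: Upright dropper bottle with red spout, 25 mm across, 85 mm tall, about 0.2 m to the right of the box centre; origin under its centre. Bystander.
- pliers: Pliers lying at the left, 44x136x11 mm, origin under the centre. Bystander.

How it is judged (in metres and radians):
On the way, in this order (a step that is already met when the one before it is completed fails the run):
1. both end clips are snapped down (value of joint each of clip_left, clip_right below 0.1 rad), for 0.2 s.
2. both long-side clips are snapped down too (all of step 1 and value of joint each of clip_front, clip_back below 0.1 rad), for 0.2 s.
At the end, for the whole second after the job is handed in: All four clips are within 0.1 rad of flat against the box (locked); the box is at rest, upright within 0.05 rad and within 20 mm of where it stood (all of step 2 and angle between box's own z axis and vertical below 0.05 rad and distance of box from where it was at the start of the episode below 0.02 m and linear speed of box below 0.01 m/s); the robot touches nothing.
It fails at once if a long-side clip is snapped down while an end clip is still up (value of joint any of clip_front, clip_back below 0.1 rad and value of joint any of clip_left, clip_right above 0.3 rad).
It fails at once if the box is shoved more than 25 mm or tipped more than 0.15 rad (distance of box from where it was at the start of the episode above 0.025 m or angle between box's own z axis and vertical above 0.15 rad).
It fails at once if the box or a clip is pressed with more than 40 N (contact force between box and the arm above 40 N or contact force between box and the fingers above 40 N).
It fails at once if a thing standing by is moved more than 30 mm or a bottle is tipped (distance of any of track_rubber, screw_tin, glue_bottle, oil_bottle, pliers from where it was at the start of the episode above 0.03 m or angle between any of glue_bottle, oil_bottle's own z axis and vertical above 0.4 rad).
It also fails if it takes over 51 s, if anything falls off the work surface, if the arm or the gripper's body presses on something with over 40 N, if the wrist force passes 120 N, or if a joint passes its speed limit or range.

## Working session

There is one attempt and no reset: what is moved stays moved. The work goes in short steps, Python scripts to look and compute and a tool call to move; the robot and the scene stay as the last step left them, time stands still between calls to the robot, and variables do not carry over. Pictures are saved under pics/ and viewed, and the job is handed in when it is done.

Besides the shell and the picture viewer there is one more tool, called after "Request:" as name(argument=value, ...), one argument or row to a line, values as JSON. step_arm: Moves the arm, as the interface text tells. Its arguments: {"type":"object","properties":{"targets":{"type":"array"},"hand":{"type":"number"},"force":{"type":"number"}},"required":["targets"]}

```bash
mkdir -p pics; ls; python3 - <<'E'
from rig import sense, grab_frame, trace
import cv2,numpy as np
s=sense();print({k:np.round(v,3).tolist() for k,v in s.items()})
for n in ["scene","top"]:
    f=grab_frame(n);cv2.imwrite(f"pics/{n}0.png",f["image"][:,:,::-1]);np.savez(f"/tmp/{n}0.npz",**f)
    print(n,f["fx"],f["cx"],f["cy"],np.round(f["cam_to_world"],3).tolist())
    for q in ["box","clip_front","clip_back","clip_left","clip_right","track_rubber","screw_tin","glue_bottle","oil_bottle","pliers"]:
        r=trace(q,n);print(q,[(round(x["p"],2),x["bbox"]) for x in r[:3]])
E
```

```text
pics
{'clock': 0.0, 'joint_pos': [-75.492, 19.072, -3.705, 83.704, 1.239, 77.345, -5.074], 'dq': [0.033, 0.047, 0.114, -0.071, 0.006, -0.032, 0.055], 'effort': [-0.0, -62.325, 0.025, -38.992, -0.061, 0.039, 0.0], 'tool_pos': [0.17, 0.601, 0.222], 'orientation': [[-0.962, 0.272, -0.0], [0.272, 0.962, -0.001], [-0.0, -0.001, -1.0]], 'ft_force': [-0.972, 0.258, -0.587], 'moment': [0.005, -0.015, 0.005], 'grip_width': 0.998}
scene 378.8859187049861 247.68684286148056 187.83930886836427 [[0.731, -0.365, 0.577, -0.112], [-0.682, -0.389, 0.619, -0.538], [-0.002, -0.846, -0.533, 0.659], [0.0, 0.0, 0.0, 1.0]]
box [(0.9, [228.7, 177.1, 306.7, 248.1])]
clip_front [(0.86, [229.8, 194.3, 258.6, 217.5])]
clip_back [(0.64, [277.8, 179.2, 299.6, 187.5]), (0.31, [227.1, 178.0, 310.1, 250.1])]
clip_left [(0.51, [231.4, 174.2, 251.6, 181.7])]
clip_right [(0.69, [284.1, 203.6, 306.4, 216.1])]
track_rubber [(0.52, [210.1, 180.2, 223.8, 206.8])]
screw_tin [(0.88, [294.2, 248.6, 313.2, 270.6])]
glue_bottle [(0.46, [209.9, 179.2, 222.3, 205.6])]
oil_bottle [(0.48, [325.7, 246.1, 333.0, 272.8])]
pliers []
top 412.76716966646177 258.209934343971 195.26808461551656 [[0.011, -0.985, 0.171, 0.307], [-1.0, -0.01, 0.002, 0.126], [-0.0, -0.171, -0.985, 1.22], [0.0, 0.0, 0.0, 1.0]]
box [(0.55, [249.9, 166.5, 345.7, 240.1])]
clip_front [(0.77, [279.4, 220.5, 312.1, 235.5])]
clip_back [(0.83, [282.8, 172.6, 309.1, 182.7])]
clip_left [(0.77, [249.7, 193.3, 266.1, 211.3])]
clip_right [(0.5, [326.5, 193.7, 342.0, 213.7])]
track_rubber [(0.49, [243.1, 192.4, 247.4, 204.7])]
screw_tin [(0.65, [334.7, 206.2, 353.6, 223.7]), (0.51, [249.8, 192.1, 269.0, 210.7])]
glue_bottle [(0.56, [219.4, 204.1, 229.7, 214.6])]
oil_bottle [(0.43, [358.4, 204.8, 364.5, 212.0])]
pliers [(0.74, [127.2, 210.8, 173.9, 221.6])]
```

```bash
python3 - <<'E'
import cv2,numpy as np
i=cv2.imread("pics/top0.png")[150:260,110:390];cv2.imwrite("pics/top0z.png",cv2.resize(i,None,fx=2.85,fy=2.85,interpolation=cv2.INTER_CUBIC))
i=cv2.imread("pics/scene0.png")[160:285,190:345];cv2.imwrite("pics/scene0z.png",cv2.resize(i,None,fx=4.5,fy=4.5,interpolation=cv2.INTER_CUBIC))
E
```

```text
(no output)
```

View pics/top0.png

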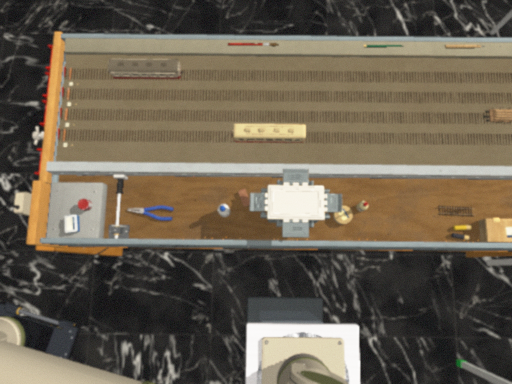

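```bash
python3 - <<'E'
import numpy as np
f=np.load("/tmp/top0.npz")
r=f["range_z"];v,u=np.mgrid[:384,:512]
T=f["cam_to_world"]
P=np.stack([(u-f["cx"])/f["fx"]*r,(v-f["cy"])/f["fy"]*r,r,np.ones_like(r)],-1)@T.T
np.save("/tmp/topP.npy",P[...,:3])
P=P[...,:3]
z=P[...,2]
print(np.round(z[160:245:3,245:350:4]*1000).astype(int).tolist().__str__().replace("],","],\n"))
m=(z>.119)&(z<.136)&(r>0)&(abs(u-297)<60)&(abs(v-203)<50)
pts=P[m]
import cv2
print(m.sum(), cv2.minAreaRect((pts[:,:2]*1000).astype(np.float32)), np.median(pts[:,2]))
for n,bb in dict(tin=(334,206,354,224),glue=(219,204,230,215),oil=(358,204,365,212),rub=(243,192,248,205),pl=(127,210,174,222)).items():
    q=P[bb[1]:bb[3],bb[0]:bb[2]].reshape(-1,3); q=q[q[:,2]>.006];print(n,np.round(q.min(0),3),np.round(q.max(0),3)) if len(q) else print(n)
E
```

```text
[[40, 39, 43, 40, 46, 40, 42, 39, 42, 45, 37, 40, 44, 36, 39, 37, 37, 40, 41, 41, 38, 43, 44, 40, 42, 39, 44],
 [38, 38, 37, 37, 43, 42, 42, 40, 39, 37, 41, 39, 46, 38, 37, 37, 44, 38, 39, 38, 44, 1220, 41, 42, 43, 38, 41],
 [67, 66, 60, 69, 66, 64, 61, 64, 68, 65, 63, 68, 72, 69, 67, 67, 67, 68, 67, 66, 65, 68, 66, 65, 71, 65, 69],
 [66, 69, 68, 69, 66, 64, 64, 69, 66, 65, 119, 117, 121, 122, 122, 119, 65, 68, 65, 63, 68, 68, 64, 68, 65, 67, 69],
 [65, 62, 64, 63, 69, 67, 69, 66, 68, 66, 116, 116, 112, 119, 117, 117, 67, 1220, 66, 66, 66, 63, 65, 65, 65, 65, 68],
 [37, 37, 39, 42, 39, 39, 40, 40, 40, 43, 118, 119, 117, 120, 121, 121, 45, 45, 45, 49, 49, 48, 44, 46, 48, 48, 49],
 [2, -4, -1, 3, 2, -1, -4, -1, 0, 3, 115, 121, 121, 121, 118, 117, 0, -1, -3, 0, -3, 2, -5, -5, 1, -1, -2],
 [2, -2, 2, 1, 6, 4, -3, -2, 113, 101, 125, 125, 120, 121, 117, 121, 100, 111, -2, -2, -3, -2, -2, -3, 1, -3, -1],
 [-4, -2, 0, 0, -1, 1, -4, 1, 107, 100, 123, 123, 125, 127, 123, 122, 103, 111, 2, -4, 2, -2, 0, -1, -5, 1, -1],
 [0, -1, 2, 0, 1, -2, 125, 124, 126, 125, 125, 121, 123, 124, 126, 127, 122,
[... 1973 characters left out ...]
 -1, 1, 0, -3, 3, -1, -2],
 [2, -4, -1, -1, -2, -6, -1, -3, 1, -3, -1, 1, 2, -1, 0, 0, 0, -2, 4, -1, 0, 2, 1, 0, 0, -1, 0],
 [40, 41, 42, 42, 40, 42, 37, 39, 42, 42, 44, 41, 40, 40, 45, 39, 42, 38, 42, 43, 44, 42, 42, 40, 40, 41, 46],
 [38, 39, 42, 43, 43, 43, 42, 38, 40, 41, 42, 41, 41, 35, 38, 43, 44, 41, 38, 44, 41, 43, 40, 43, 42, 44, 39]]
3098 ((480.7772521972656, 26.632400512695312), (187.6849365234375, 217.05191040039062), 37.5261344909668) 0.12560312946585528
tin [ 0.307 -0.147  0.012] [0.487 0.126 1.22 ]
glue [0.307 0.126 0.016] [0.484 0.24  1.22 ]
oil [ 0.474 -0.184  0.011] [ 0.493 -0.165  0.064]
rub [0.307 0.126 0.008] [0.527 0.174 1.22 ]
pl [0.307 0.126 0.006] [0.471 0.516 1.22 ]
```

View pics/top0z.png

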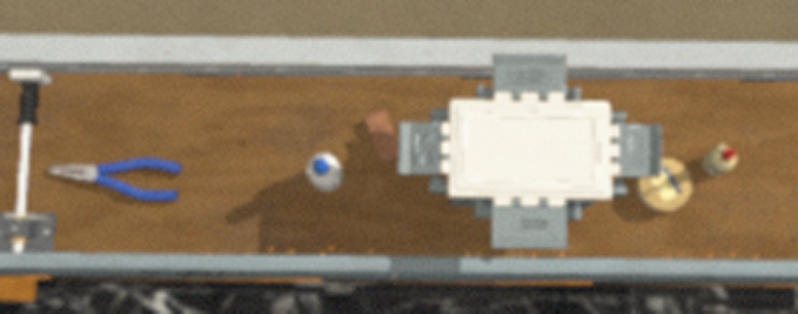

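View pics/scene0z.png

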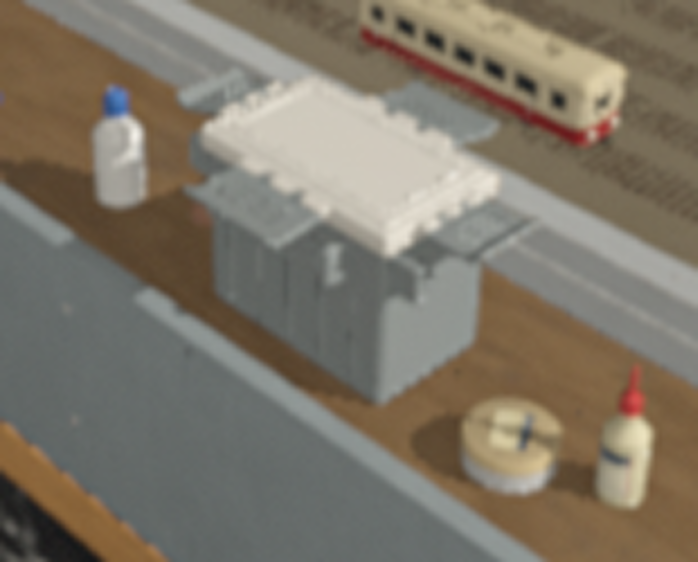

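View pics/scene0.png

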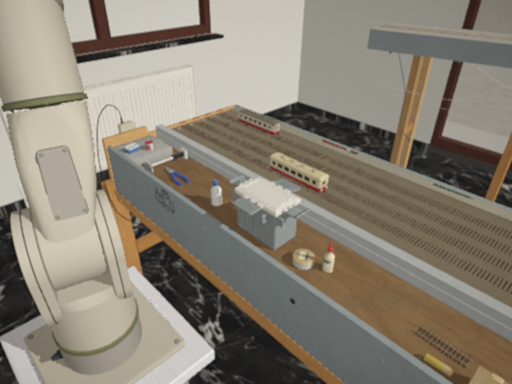

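The box stands in a trough with a ~40 mm wall in front and a ~66 mm ledge behind. It shows at top px (250–342, 172–235), with its lid nearly square to the world axes. All four clips stand about level, and the tin (344,215), glue bottle (224,209) and oil bottle (361,208) are lower than the clips. Next I fit the box pose.

```bash
python3 - <<'E'
import numpy as np,cv2
from rig import trace,grab_frame
for n in ["top","scene"]:
    f=np.load(f"/tmp/{n}0.npz");im=f["image"].astype(int);T=f["cam_to_world"]
    def ray(u,v,z):
        d=T[:3,:3]@np.stack([(u-f["cx"])/f["fx"],(v-f["cy"])/f["fy"],np.ones_like(u,float)]);
        return (T[:3,3:]+d*((z-T[2,3])/d[2]))
    v,u=np.mgrid[:384,:512]
    r=f["range_z"];P=np.stack([(u-f["cx"])/f["fx"]*r,(v-f["cy"])/f["fy"]*r,r,np.ones_like(r)],-1)@T.T
    near=(abs(P[...,0]-.485)<.12)&(abs(P[...,1]-.03)<.14)&(P[...,2]>.1)&(P[...,2]<.145)
    w=near&(im.min(-1)>165)
    n_,l,st,c=cv2.connectedComponentsWithStats(w.astype(np.uint8));k=1+np.argmax(st[1:,4]);w=(l==k)
    w=cv2.morphologyEx(w.astype(np.uint8),cv2.MORPH_OPEN,np.ones((5,5)))>0
    pts=ray(u[w],v[w],.127)[:2].T*1000
    print(n,w.sum(),cv2.minAreaRect(pts.astype(np.float32)),pts.mean(0))
    if n=="top":
        Q=P[...,:3]; print(np.round(Q[::1,300,0][225:252],3),np.round(Q[225:252,300,2],3)); print(np.round(Q[160:185:1,270],3)[:,[0,2]].tolist())
    o=f["image"].copy();o[w]=(255,0,0);cv2.imwrite(f"pics/m_{n}.png",o[150:280,190:390,::-1].repeat(3,0).repeat(3,1))
    for c in ["clip_front","clip_back","clip_left","clip_right"]:
        g=P[...,:3]; # fresh masks (scene unmoved)
        if n=="top": grab_frame("top") if c=="clip_front" else 0
        elif c=="clip_front": grab_frame("scene")
        t=trace(c,n)
        if not t: print(c,"none");continue
        m=t[0]["mask"]&(P[...,2]>.07)&(P[...,2]<.17);q=g[m];print(c,m.sum(),np.round(np.median(q,0),3),np.round(np.percentile(q,3,0),3),np.round(np.percentile(q,97,0),3))
E
```

```text
top 2054 ((480.10943603515625, 25.077285766601562), (108.52523040771484, 164.0823516845703), 0.6021073460578918) [480.26785113  26.34485106]
[0.419 0.416 0.413 0.41  0.408 0.405 0.403 0.4   0.397 0.394 0.392 0.389
 0.386 0.393 0.389 0.387 0.381 0.378 0.375 0.372 0.37  0.368 0.368 0.368
 0.368 0.394 0.389] [ 0.121  0.124  0.122  0.123  0.119  0.119  0.12   0.122  0.122  0.123
  0.125  0.127  0.124 -0.005  0.003 -0.004  0.045  0.044  0.039  0.043
  0.041  0.022 -0.034 -0.1   -0.175 -0.887 -0.891]
[[0.618, 0.04], [0.614, 0.043], [0.61, 0.045], [0.609, 0.04], [0.599, 0.065], [0.597, 0.064], [0.593, 0.067], [0.591, 0.064], [0.587, 0.069], [0.585, 0.065], [0.582, 0.065], [0.578, 0.068], [0.575, 0.068], [0.573, 0.062], [0.574, 0.048], [0.574, 0.035], [0.574, 0.022], [0.576, -0.001], [0.573, -0.001], [0.57, -0.005], [0.567, -0.005], [0.563, -0.0], [0.56, -0.002], [0.557, 0.001], [0.553, 0.003]]
clip_front 419 [0.408 0.027 0.123] [ 0.386 -0.005  0.118] [0.428 0.061 0.127]
clip_back 372 [0.553 0.028 0.119] [ 0.532 -0.005  0.114] [0.572 0.059 0.126]
clip_left 268 [0.48  0.131 0.118] [0.458 0.112 0.112] [0.502 0.15  0.125]
clip_right 261 [ 0.479 -0.077  0.124] [ 0.457 -0.094  0.12 ] [ 0.503 -0.057  0.129]
scene 1259 ((480.86212158203125, 24.765174865722656), (167.92759704589844, 106.1337661743164), 89.79074096679688) [478.91824801  19.43551924]
clip_front 266 [0.41  0.026 0.124] [ 0.388 -0.004  0.121] [0.428 0.06  0.127]
clip_back 176 [0.557 0.028 0.121] [ 0.534 -0.005  0.118] [0.574 0.06  0.126]
clip_left 129 [0.479 0.134 0.12 ] [0.458 0.108 0.115] [0.506 0.151 0.127]
clip_right 167 [ 0.478 -0.073  0.125] [ 0.457 -0.094  0.123] [ 0.501 -0.057  0.13 ]
```

View pics/m_top.png

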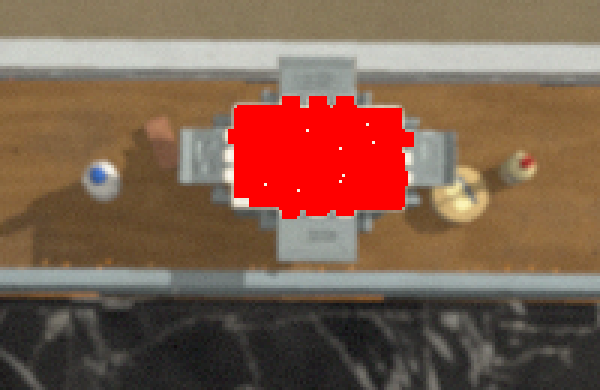

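Request:
step_arm(
  targets=[
    {"dx": 1.9, "dy": -2.8, "yaw": 0.035},
    {"dx": 3, "dy": -4.4, "yaw": 0.035},
    {"dx": 3, "dy": -4.4, "yaw": 0.035},
    {"dx": 3, "dy": -4.4, "yaw": 0.035},
    {"dx": 3, "dy": -4.4, "yaw": 0.035},
    {"dx": 3, "dy": -4.4, "yaw": 0.035},
    {"dx": 3, "dy": -4.4, "yaw": 0.035},
    {"dx": 3, "dy": -4.4, "yaw": 0.031},
  ],
  hand=0,
  force=10,
)

```text
schema error: expected keys dx, dy, dz, yaw
```

Request:
step_arm(
  targets=[
    {"dx": 3, "dy": -4.4},
    {"dx": 3, "dy": -4.4},
    {"dx": 2.1, "dy": -2.5},
    {},
    {},
  ],
)

```text
schema error: expected keys dx, dy, dz, yaw
```

```bash
python3 - <<'E'
from rig import *
import cv2,numpy as np
s=sense();print({k:np.round(v,3).tolist() for k,v in s.items() if k in("clock","tool_pos","orientation","ft_force","grip_width","joint_pos")})
f=grab_frame("scene");i=f["image"][60:260,120:360,::-1];cv2.imwrite("pics/s1.png",cv2.resize(i,None,fx=3,fy=3))
f=grab_frame("wrist");cv2.imwrite("pics/w1.png",f["image"][:,:,::-1])
E
```

```text
{'clock': 1.6, 'joint_pos': [-75.494, 19.033, -3.708, 83.658, 1.239, 77.344, -5.072], 'tool_pos': [0.17, 0.601, 0.223], 'orientation': [[-0.962, 0.272, 0.0], [0.272, 0.962, 0.0], [0.0, 0.0, -1.0]], 'ft_force': [-0.037, -0.032, 0.402], 'grip_width': 0.999}
```

View pics/s1.png

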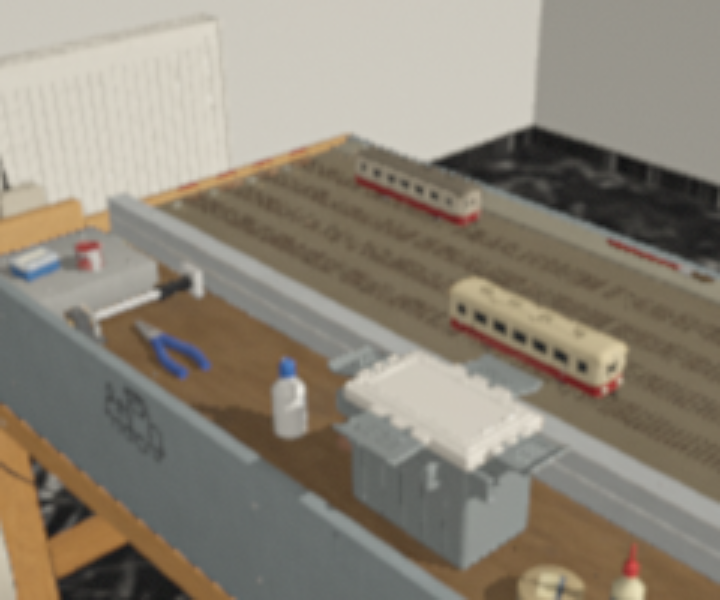

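View pics/w1.png

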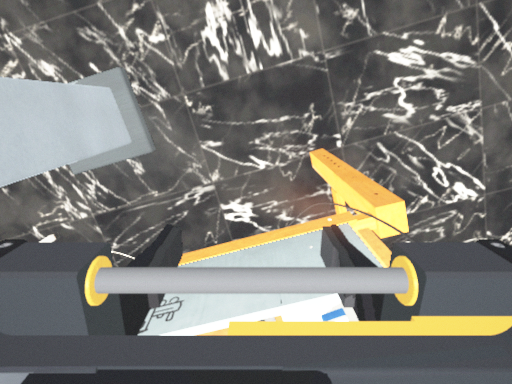

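The move was refused because every row needs all four keys. The pictures show an unmoved scene. I'll resend it in full.

Request:
step_arm(
  targets=[
    {"dx": 1.9, "dy": -2.8, "dz": 0, "yaw": 0.035},
    {"dx": 3, "dy": -4.4, "dz": 0, "yaw": 0.035},
    {"dx": 3, "dy": -4.4, "dz": 0, "yaw": 0.035},
    {"dx": 3, "dy": -4.4, "dz": 0, "yaw": 0.035},
    {"dx": 3, "dy": -4.4, "dz": 0, "yaw": 0.035},
    {"dx": 3, "dy": -4.4, "dz": 0, "yaw": 0.035},
    {"dx": 3, "dy": -4.4, "dz": 0, "yaw": 0.035},
    {"dx": 3, "dy": -4.4, "dz": 0, "yaw": 0.031},
  ],
  hand=0,
  force=10,
)

```text
clock: 2.7
tool_pos: [0.4, 0.2639, 0.2229]
orientation: [[-1.0, -0.001, 0.0], [-0.001, 1.0, 0.001], [-0.0, 0.001, -1.0]]
ft_force: [-0.6, 0.8, 0.7]
grip_width: 0.171
```

Request:
step_arm(
  targets=[
    {"dx": 3, "dy": -4.4, "dz": 0, "yaw": 0},
    {"dx": 3, "dy": -4.4, "dz": 0, "yaw": 0},
    {"dx": 2.1, "dy": -2.5, "dz": 0, "yaw": 0},
    {"dx": 0, "dy": 0, "dz": 0, "yaw": 0},
    {"dx": 0, "dy": 0, "dz": 0, "yaw": 0},
  ],
)

```text
clock: 3.32
tool_pos: [0.4798, 0.1532, 0.2225]
orientation: [[-1.0, -0.001, -0.0], [-0.001, 1.0, 0.0], [0.0, 0.0, -1.0]]
ft_force: [-0.2, -0.2, -0.8]
grip_width: 0.006
```

```bash
python3 - <<'E'
from rig import *
import cv2,numpy as np
s=sense();print({k:np.round(v,3).tolist() for k,v in s.items() if k in("clock","tool_pos","orientation","ft_force","grip_width","joint_pos")})
f=grab_frame("scene");i=f["image"][60:260,120:360,::-1];cv2.imwrite("pics/s2.png",cv2.resize(i,None,fx=3,fy=3))
f=grab_frame("wrist");cv2.imwrite("pics/w2.png",f["image"][:,:,::-1])
E
```

```text
{'clock': 3.325, 'joint_pos': [-41.562, 3.128, 19.499, 102.699, -1.109, 74.365, 68.261], 'tool_pos': [0.48, 0.153, 0.223], 'orientation': [[-1.0, -0.001, -0.0], [-0.001, 1.0, 0.0], [0.0, 0.0, -1.0]], 'ft_force': [-0.207, -0.241, -0.809], 'grip_width': 0.006}
```

View pics/s2.png

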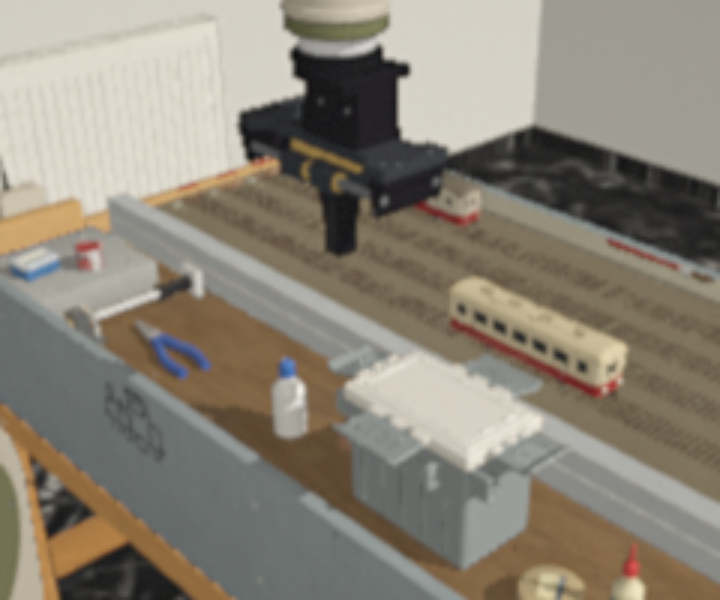

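View pics/w2.png

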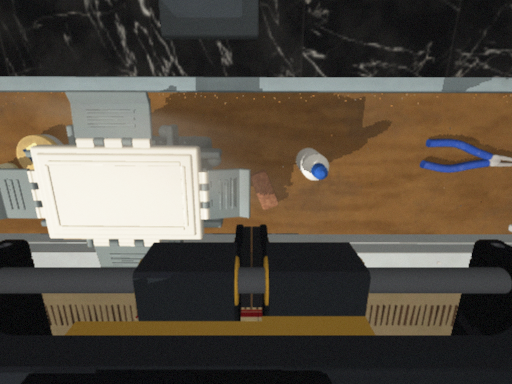

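The fingers are shut above the left clip and the scene is clear. Next I lower onto the clip.

Request:
step_arm(
  targets=[
    {"dx": 0, "dy": 0, "dz": -4, "yaw": 0},
    {"dx": 0, "dy": 0, "dz": -4, "yaw": 0},
    {"dx": 0, "dy": 0, "dz": -1, "yaw": 0},
    {"dx": 0, "dy": 0, "dz": -0.7, "yaw": 0},
    {"dx": 0, "dy": 0, "dz": -0.7, "yaw": 0},
    {"dx": 0, "dy": 0, "dz": -0.6, "yaw": 0},
  ],
)

```text
clock: 4.18
tool_pos: [0.4808, 0.1527, 0.1131]
orientation: [[-1.0, -0.0, 0.001], [-0.0, 1.0, 0.001], [-0.001, 0.001, -1.0]]
ft_force: [-0.4, -0.5, 1.7]
grip_width: 0.003
```

Request:
step_arm(
  targets=[
    {"dx": 0, "dy": 0, "dz": -0.6, "yaw": 0},
    {"dx": 0, "dy": 0, "dz": -0.6, "yaw": 0},
    {"dx": 0, "dy": 0, "dz": -0.6, "yaw": 0},
    {"dx": 0, "dy": 0, "dz": -0.6, "yaw": 0},
    {"dx": 0, "dy": 0, "dz": -0.3, "yaw": 0},
  ],
)

```text
clock: 4.8
tool_pos: [0.48, 0.1525, 0.0851]
orientation: [[-1.0, -0.0, -0.001], [-0.0, 1.0, -0.0], [0.001, -0.0, -1.0]]
ft_force: [0.1, 0.0, 0.3]
grip_width: 0.003
```

```bash
python3 - <<'E'
from rig import *
import cv2,numpy as np
f=grab_frame("scene");i=f["image"][130:260,190:345,::-1];cv2.imwrite("pics/s3.png",cv2.resize(i,None,fx=4.5,fy=4.5))
E
```

```text
(no output)
```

View pics/s3.png

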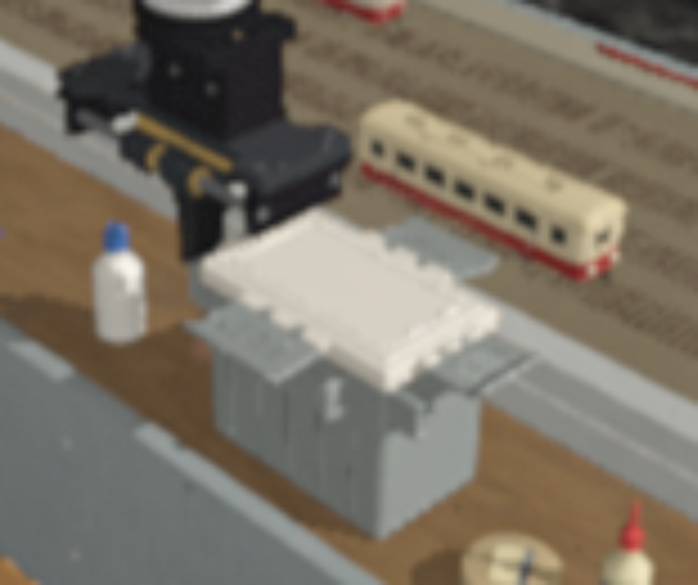

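The left clip has tilted down, no longer showing at (215,235), and the box is unmoved. Now I press inward gently.

Request:
step_arm(
  targets=[
    {"dx": 0, "dy": -0.4, "dz": 0, "yaw": 0},
    {"dx": 0, "dy": -0.4, "dz": 0, "yaw": 0},
    {"dx": 0, "dy": -0.3, "dz": 0, "yaw": 0},
  ],
)

```text
clock: 5.22
tool_pos: [0.4802, 0.142, 0.0858]
orientation: [[-1.0, -0.001, 0.0], [-0.001, 1.0, 0.001], [-0.0, 0.001, -1.0]]
ft_force: [-0.6, 3.3, 0.3]
grip_width: 0.006
```

Request:
step_arm(
  targets=[
    {"dx": 0, "dy": -0.2, "dz": 0, "yaw": 0},
  ],
)

```text
clock: 5.35
tool_pos: [0.4803, 0.1393, 0.0858]
orientation: [[-1.0, -0.0, 0.0], [-0.0, 1.0, 0.0], [-0.0, 0.0, -1.0]]
ft_force: [-0.4, 1.0, 1.0]
grip_width: 0.005
```

Request:
step_arm(
  targets=[
    {"dx": 0, "dy": -0.2, "dz": 0, "yaw": 0},
  ],
)

```text
clock: 5.48
tool_pos: [0.4804, 0.137, 0.0858]
orientation: [[-1.0, 0.0, 0.0], [0.0, 1.0, -0.0], [-0.0, -0.0, -1.0]]
ft_force: [0.1, 1.1, -0.5]
grip_width: 0.009
```

Request:
step_arm(
  targets=[
    {"dx": 0, "dy": -0.2, "dz": 0, "yaw": 0},
  ],
)

```text
clock: 5.6
tool_pos: [0.4803, 0.135, 0.0857]
orientation: [[-1.0, 0.0, 0.0], [0.0, 1.0, -0.0], [-0.0, -0.0, -1.0]]
ft_force: [0.4, 1.4, 0.1]
grip_width: 0.007
```

Request:
step_arm(
  targets=[
    {"dx": 0, "dy": -0.2, "dz": 0, "yaw": 0},
  ],
)

```text
clock: 5.72
tool_pos: [0.4802, 0.1331, 0.0856]
orientation: [[-1.0, 0.0, -0.0], [0.0, 1.0, -0.0], [0.0, -0.0, -1.0]]
ft_force: [-0.3, 0.7, 0.8]
grip_width: 0.007
```

Request:
step_arm(
  targets=[
    {"dx": 0, "dy": -0.2, "dz": 0, "yaw": 0},
  ],
)

```text
clock: 5.85
tool_pos: [0.4802, 0.1312, 0.0855]
orientation: [[-1.0, -0.0, -0.0], [-0.0, 1.0, -0.0], [0.0, -0.0, -1.0]]
ft_force: [-0.5, 0.4, -0.0]
grip_width: 0.009
```

```bash
python3 - <<'E'
from rig import *
import cv2,numpy as np
print(sense()["ft_force"])
f=grab_frame("scene");i=f["image"][130:260,190:345,::-1];cv2.imwrite("pics/s4.png",cv2.resize(i,None,fx=4.5,fy=4.5))
f=grab_frame("wrist");cv2.imwrite("pics/w4.png",f["image"][:,:,::-1])
E
```

```text
[-0.49106969  0.37338045 -0.01722301]
```

View pics/w4.png

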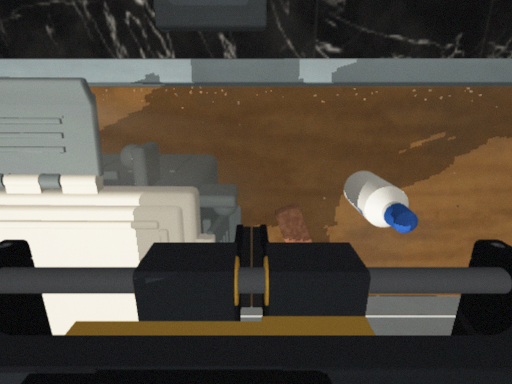

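Request:
step_arm(
  targets=[
    {"dx": 0, "dy": -0.2, "dz": 0, "yaw": 0},
  ],
)

```text
clock: 6.08
tool_pos: [0.4801, 0.1293, 0.0855]
orientation: [[-1.0, -0.0, -0.0], [-0.0, 1.0, -0.0], [0.0, -0.0, -1.0]]
ft_force: [0.3, 0.3, 0.5]
grip_width: 0.006
```

Request:
step_arm(
  targets=[
    {"dx": 0, "dy": -0.15, "dz": 0, "yaw": 0},
  ],
)

```text
clock: 6.2
tool_pos: [0.4802, 0.1277, 0.0855]
orientation: [[-1.0, -0.0, -0.0], [-0.0, 1.0, -0.0], [0.0, -0.0, -1.0]]
ft_force: [-0.7, -0.2, -0.7]
grip_width: 0.003
```

Request:
step_arm(
  targets=[
    {"dx": 0, "dy": -0.15, "dz": 0, "yaw": 0},
  ],
)

```text
clock: 6.32
tool_pos: [0.4802, 0.1262, 0.0856]
orientation: [[-1.0, -0.0, -0.0], [-0.0, 1.0, 0.0], [0.0, 0.0, -1.0]]
ft_force: [0.2, 0.6, 0.5]
grip_width: 0.002
```

Request:
step_arm(
  targets=[
    {"dx": 0, "dy": 1.5, "dz": 0, "yaw": 0},
    {"dx": 0, "dy": 0, "dz": 5, "yaw": 0},
    {"dx": 0, "dy": 0, "dz": 5, "yaw": 0},
    {"dx": 0, "dy": -5.8, "dz": 0, "yaw": 0},
    {"dx": 0, "dy": -5.8, "dz": 0, "yaw": 0},
    {"dx": 0, "dy": -5.8, "dz": 0, "yaw": 0},
    {"dx": 0, "dy": -5.8, "dz": 0, "yaw": 0},
    {"dx": 0, "dy": -0.2, "dz": 0, "yaw": 0},
  ],
)

```text
clock: 7.32
tool_pos: [0.4801, -0.0962, 0.186]
orientation: [[-1.0, 0.006, 0.001], [0.006, 1.0, -0.001], [-0.001, -0.001, -1.0]]
ft_force: [-0.3, 1.9, -0.2]
grip_width: 0.006
```

```bash
python3 - <<'E'
from rig import *
import cv2,numpy as np
print(sense()["tool_pos"])
f=grab_frame("top");i=f["image"][150:260,210:380,::-1];cv2.imwrite("pics/t5.png",cv2.resize(i,None,fx=4,fy=4))
f=grab_frame("scene");i=f["image"][130:260,190:345,::-1];cv2.imwrite("pics/s5.png",cv2.resize(i,None,fx=4.5,fy=4.5))
E
```

```text
[ 0.48009317 -0.09621679  0.18595559]
```

View pics/t5.png

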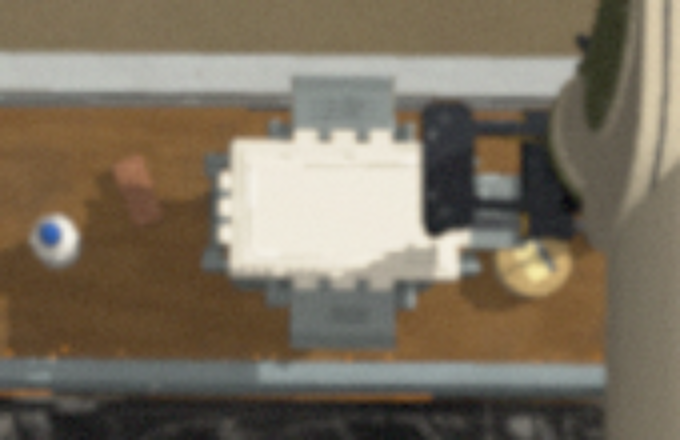

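View pics/s5.png

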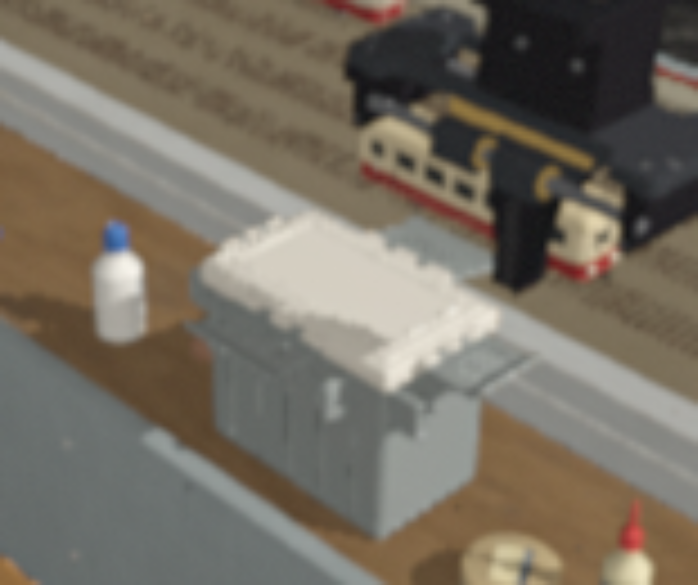

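In the top view the left clip is flat: only its cheeks show, at (215,165) and (215,258). The box is unmoved. Next is the right clip.

Request:
step_arm(
  targets=[
    {"dx": 0, "dy": 0.2, "dz": -3, "yaw": 0},
    {"dx": 0, "dy": 0, "dz": -2.3, "yaw": 0},
    {"dx": 0, "dy": 0, "dz": -0.7, "yaw": 0},
    {"dx": 0, "dy": 0, "dz": -0.7, "yaw": 0},
    {"dx": 0, "dy": 0, "dz": -0.7, "yaw": 0},
    {"dx": 0, "dy": 0, "dz": -0.7, "yaw": 0},
  ],
)

```text
clock: 8.18
tool_pos: [0.4806, -0.0904, 0.1046]
orientation: [[-1.0, -0.0, 0.001], [-0.0, 1.0, 0.0], [-0.001, 0.0, -1.0]]
ft_force: [0.8, 0.8, 1.4]
grip_width: 0.002
```

Request:
step_arm(
  targets=[
    {"dx": 0, "dy": 0, "dz": -0.7, "yaw": 0},
    {"dx": 0, "dy": 0, "dz": -0.6, "yaw": 0},
    {"dx": 0, "dy": 0, "dz": -0.6, "yaw": 0},
    {"dx": 0, "dy": 0, "dz": 0, "yaw": 0},
    {"dx": 0, "dy": 0.4, "dz": 0, "yaw": 0},
    {"dx": 0, "dy": 0.3, "dz": 0, "yaw": 0},
  ],
)

```text
clock: 8.93
tool_pos: [0.4801, -0.0843, 0.0857]
orientation: [[-1.0, 0.0, 0.0], [0.0, 1.0, -0.001], [-0.0, -0.001, -1.0]]
ft_force: [-0.5, -3.1, -0.4]
grip_width: 0.01
```

Request:
step_arm(
  targets=[
    {"dx": 0, "dy": 0.3, "dz": 0, "yaw": 0},
    {"dx": 0, "dy": 0.2, "dz": 0, "yaw": 0},
  ],
)

```text
clock: 9.18
tool_pos: [0.4804, -0.078, 0.0858]
orientation: [[-1.0, -0.001, 0.0], [-0.001, 1.0, 0.0], [-0.0, 0.0, -1.0]]
ft_force: [0.5, -1.3, 0.8]
grip_width: 0.002
```

Request:
step_arm(
  targets=[
    {"dx": 0, "dy": 0.2, "dz": 0, "yaw": 0},
    {"dx": 0, "dy": 0.2, "dz": 0, "yaw": 0},
  ],
)

```text
clock: 9.43
tool_pos: [0.4802, -0.0743, 0.0856]
orientation: [[-1.0, -0.0, 0.0], [-0.0, 1.0, 0.0], [-0.0, 0.0, -1.0]]
ft_force: [-0.1, -0.7, 0.9]
grip_width: 0.003
```

Request:
step_arm(
  targets=[
    {"dx": 0, "dy": 0.2, "dz": 0, "yaw": 0},
    {"dx": 0, "dy": 0.2, "dz": 0, "yaw": 0},
  ],
)

```text
clock: 9.68
tool_pos: [0.4801, -0.0703, 0.0855]
orientation: [[-1.0, -0.0, -0.0], [-0.0, 1.0, 0.0], [0.0, 0.0, -1.0]]
ft_force: [-0.4, 0.4, -0.7]
grip_width: 0.01
```

Request:
step_arm(
  targets=[
    {"dx": 0, "dy": -1.5, "dz": 0, "yaw": 0},
    {"dx": 0, "dy": 0, "dz": 5, "yaw": 0},
    {"dx": 0, "dy": 0, "dz": 5, "yaw": 0},
    {"dx": -2.7, "dy": 3.8, "dz": 0, "yaw": 0},
    {"dx": -2.7, "dy": 3.8, "dz": 0, "yaw": 0},
    {"dx": -2.7, "dy": 3.7, "dz": 0, "yaw": 0},
    {"dx": 0, "dy": 0, "dz": 0, "yaw": 0},
  ],
)

```text
clock: 10.55
tool_pos: [0.398, 0.0288, 0.1856]
orientation: [[-1.0, -0.004, -0.0], [-0.004, 1.0, 0.001], [0.0, 0.001, -1.0]]
ft_force: [-0.4, 0.2, -0.4]
grip_width: 0.004
```

```bash
python3 - <<'E'
from rig import *
import cv2,numpy as np
s=sense();print(s["tool_pos"],s["joint_pos"])
f=grab_frame("top");i=f["image"][150:260,210:380,::-1];cv2.imwrite("pics/t6.png",cv2.resize(i,None,fx=4,fy=4))
f=grab_frame("scene");i=f["image"][130:260,190:345,::-1];cv2.imwrite("pics/s6.png",cv2.resize(i,None,fx=4.5,fy=4.5))
E
```

```text
[0.39800355 0.02877044 0.18560764] [-35.333014   -10.7261038   22.38152326 119.0185323    4.23701014
  70.95486356  75.52707981]
```

View pics/t6.png

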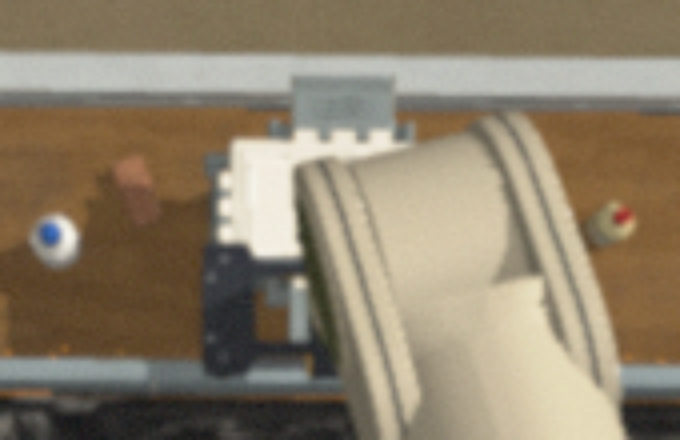

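View pics/s6.png

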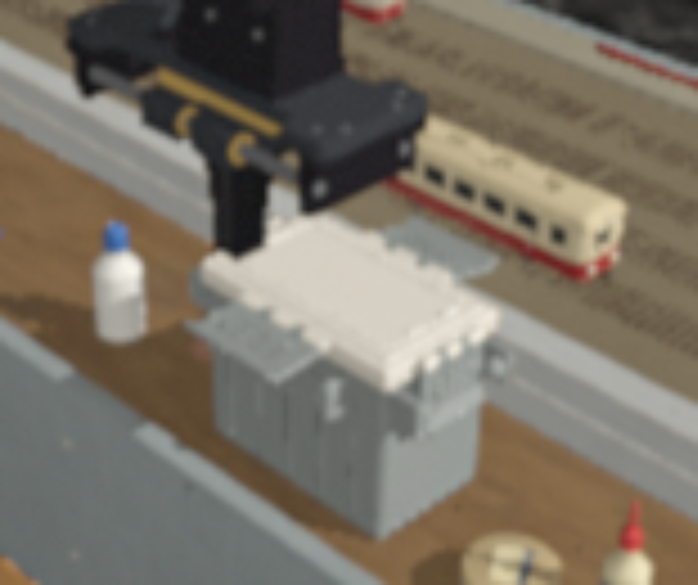

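The scene view shows the right clip flat at (445,390) with both bottles upright. Next is the front clip.

Request:
step_arm(
  targets=[
    {"dx": -0.1, "dy": 0, "dz": -3, "yaw": 0},
    {"dx": 0, "dy": 0, "dz": -2.3, "yaw": 0},
    {"dx": 0, "dy": 0, "dz": -0.7, "yaw": 0},
    {"dx": 0, "dy": 0, "dz": -0.7, "yaw": 0},
    {"dx": 0, "dy": 0, "dz": -0.7, "yaw": 0},
    {"dx": 0, "dy": 0, "dz": -0.7, "yaw": 0},
  ],
)

```text
clock: 11.4
tool_pos: [0.3985, 0.0274, 0.1046]
orientation: [[-1.0, -0.0, 0.001], [-0.0, 1.0, 0.0], [-0.001, 0.0, -1.0]]
ft_force: [-0.5, 1.0, 1.1]
grip_width: 0.005
```

Request:
step_arm(
  targets=[
    {"dx": 0, "dy": 0, "dz": -0.7, "yaw": 0},
    {"dx": 0, "dy": 0, "dz": -0.6, "yaw": 0},
    {"dx": 0, "dy": 0, "dz": -0.6, "yaw": 0},
    {"dx": 0, "dy": 0, "dz": 0, "yaw": 0},
  ],
)

```text
clock: 11.9
tool_pos: [0.3978, 0.0273, 0.085]
orientation: [[-1.0, -0.0, -0.001], [-0.0, 1.0, -0.0], [0.001, -0.0, -1.0]]
ft_force: [-1.0, -0.1, 0.2]
grip_width: 0.005
```

Request:
step_arm(
  targets=[
    {"dx": 0.3, "dy": 0, "dz": 0, "yaw": 0},
    {"dx": 0.3, "dy": 0, "dz": 0, "yaw": 0},
  ],
)

```text
clock: 12.15
tool_pos: [0.4045, 0.0274, 0.0857]
orientation: [[-1.0, -0.0, 0.0], [-0.0, 1.0, 0.0], [-0.0, 0.0, -1.0]]
ft_force: [-1.3, -0.4, 1.0]
grip_width: 0.006
```

Request:
step_arm(
  targets=[
    {"dx": 0.2, "dy": 0, "dz": 0, "yaw": 0},
    {"dx": 0.2, "dy": 0, "dz": 0, "yaw": 0},
  ],
)

```text
clock: 12.4
tool_pos: [0.4085, 0.0274, 0.0857]
orientation: [[-1.0, -0.0, 0.0], [-0.0, 1.0, 0.0], [-0.0, 0.0, -1.0]]
ft_force: [-1.1, 0.4, 0.9]
grip_width: 0.004
```

Request:
step_arm(
  targets=[
    {"dx": 0.2, "dy": 0, "dz": 0, "yaw": 0},
    {"dx": 0.2, "dy": 0, "dz": 0, "yaw": 0},
  ],
)

```text
clock: 12.65
tool_pos: [0.4125, 0.0274, 0.0856]
orientation: [[-1.0, -0.0, 0.0], [-0.0, 1.0, 0.0], [-0.0, 0.0, -1.0]]
ft_force: [-0.0, -0.2, 0.1]
grip_width: 0.007
```

Request:
step_arm(
  targets=[
    {"dx": 0.2, "dy": 0, "dz": 0, "yaw": 0},
    {"dx": 0, "dy": 0, "dz": 0, "yaw": 0},
  ],
)

```text
clock: 12.9
tool_pos: [0.4143, 0.0274, 0.0856]
orientation: [[-1.0, -0.0, -0.0], [-0.0, 1.0, -0.0], [0.0, -0.0, -1.0]]
ft_force: [-0.0, -0.3, 0.0]
grip_width: 0.004
```

Request:
step_arm(
  targets=[
    {"dx": -1.5, "dy": 0, "dz": 0, "yaw": 0},
    {"dx": 0, "dy": 0, "dz": 5, "yaw": 0},
    {"dx": 0, "dy": 0, "dz": 5, "yaw": 0},
    {"dx": 5, "dy": 0, "dz": 0, "yaw": 0},
    {"dx": 5, "dy": 0, "dz": 0, "yaw": 0},
    {"dx": 5, "dy": 0, "dz": 0, "yaw": 0},
    {"dx": 1.7, "dy": 0, "dz": 0, "yaw": 0},
    {"dx": 0, "dy": 0, "dz": 0, "yaw": 0},
  ],
)

```text
clock: 13.9
tool_pos: [0.5666, 0.0272, 0.1849]
orientation: [[-1.0, 0.0, -0.001], [0.0, 1.0, -0.001], [0.001, -0.001, -1.0]]
ft_force: [-0.1, 0.7, -0.3]
grip_width: 0.008
```

```bash
python3 - <<'E'
from rig import *
import cv2,numpy as np
s=sense();print(s["tool_pos"],s["joint_pos"])
f=grab_frame("scene");i=f["image"][130:260,190:345,::-1];cv2.imwrite("pics/s7.png",cv2.resize(i,None,fx=4.5,fy=4.5))
E
```

```text
[0.56660459 0.02722688 0.18486766] [-32.63786517  13.86719221  29.56414139  97.04831297  -7.11506413
  71.02926745  88.53153359]
```

View pics/s7.png

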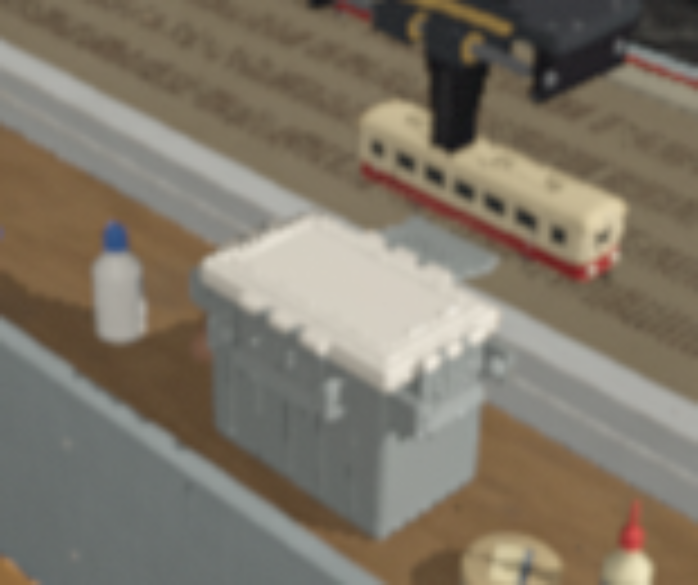

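The front clip is flat at (270,355), and the back clip remains. The toy wagon sits farther back and lower than the gripper body will go.

Request:
step_arm(
  targets=[
    {"dx": 0, "dy": 0, "dz": -3, "yaw": 0},
    {"dx": 0, "dy": 0, "dz": -2.3, "yaw": 0},
    {"dx": 0, "dy": 0, "dz": -0.7, "yaw": 0},
    {"dx": 0, "dy": 0, "dz": -0.7, "yaw": 0},
    {"dx": 0, "dy": 0, "dz": -0.7, "yaw": 0},
    {"dx": 0, "dy": 0, "dz": -0.7, "yaw": 0},
  ],
)

```text
clock: 14.7
tool_pos: [0.5666, 0.0275, 0.1048]
orientation: [[-1.0, -0.0, 0.001], [-0.0, 1.0, 0.0], [-0.001, 0.0, -1.0]]
ft_force: [-0.8, 1.0, 1.1]
grip_width: 0.003
```

Request:
step_arm(
  targets=[
    {"dx": 0, "dy": 0, "dz": -0.7, "yaw": 0},
    {"dx": 0, "dy": 0, "dz": -0.6, "yaw": 0},
    {"dx": 0, "dy": 0, "dz": -0.6, "yaw": 0},
    {"dx": 0, "dy": 0, "dz": 0, "yaw": 0},
  ],
)

```text
clock: 15.2
tool_pos: [0.5661, 0.0274, 0.085]
orientation: [[-1.0, -0.0, -0.0], [-0.0, 1.0, -0.0], [0.0, -0.0, -1.0]]
ft_force: [2.7, 0.8, -1.2]
grip_width: 0.005
```

Request:
step_arm(
  targets=[
    {"dx": -0.4, "dy": 0, "dz": 0, "yaw": 0},
    {"dx": -0.3, "dy": 0, "dz": 0, "yaw": 0},
  ],
)

```text
clock: 15.45
tool_pos: [0.5588, 0.0274, 0.0856]
orientation: [[-1.0, -0.0, -0.0], [-0.0, 1.0, 0.0], [0.0, 0.0, -1.0]]
ft_force: [0.7, 0.1, 0.6]
grip_width: 0.004
```

Request:
step_arm(
  targets=[
    {"dx": -0.3, "dy": 0, "dz": 0, "yaw": 0},
    {"dx": -0.2, "dy": 0, "dz": 0, "yaw": 0},
  ],
)

```text
clock: 15.7
tool_pos: [0.5536, 0.0274, 0.0855]
orientation: [[-1.0, -0.0, -0.001], [-0.0, 1.0, 0.0], [0.001, 0.0, -1.0]]
ft_force: [-0.2, -0.6, -0.5]
grip_width: 0.003
```

Request:
step_arm(
  targets=[
    {"dx": -0.2, "dy": 0, "dz": 0, "yaw": 0},
    {"dx": -0.2, "dy": 0, "dz": 0, "yaw": 0},
  ],
)

```text
clock: 15.95
tool_pos: [0.55, 0.0274, 0.0855]
orientation: [[-1.0, -0.0, -0.0], [-0.0, 1.0, 0.0], [0.0, 0.0, -1.0]]
ft_force: [0.3, 1.0, 0.7]
grip_width: 0.007
```

Request:
step_arm(
  targets=[
    {"dx": -0.2, "dy": 0, "dz": 0, "yaw": 0},
    {"dx": -0.2, "dy": 0, "dz": 0, "yaw": 0},
    {"dx": 0, "dy": 0, "dz": 0, "yaw": 0},
  ],
)

```text
clock: 16.32
tool_pos: [0.5474, 0.0274, 0.0863]
orientation: [[-1.0, -0.0, 0.003], [-0.0, 1.0, 0.0], [-0.003, 0.0, -1.0]]
ft_force: [4.6, -0.2, 1.0]
grip_width: 0.006
```

Contact with the flat clip shows at 4.6 N. I back off, rise, and move away for the check.

Request:
step_arm(
  targets=[
    {"dx": 1.5, "dy": 0, "dz": 0, "yaw": 0},
    {"dx": 0, "dy": 0, "dz": 5, "yaw": 0},
    {"dx": 0, "dy": 0, "dz": 5, "yaw": 0},
    {"dx": 0, "dy": 5, "dz": 2, "yaw": 0},
    {"dx": 0, "dy": 5, "dz": 0, "yaw": 0},
    {"dx": 0, "dy": 5, "dz": 0, "yaw": 0},
    {"dx": 0, "dy": 5, "dz": 0, "yaw": 0},
    {"dx": 0, "dy": 5, "dz": 0, "yaw": 0},
  ],
)

```text
clock: 17.32
tool_pos: [0.5605, 0.2788, 0.2052]
orientation: [[-1.0, -0.0, -0.001], [-0.0, 1.0, -0.0], [0.001, -0.0, -1.0]]
ft_force: [1.1, -0.4, 0.0]
grip_width: 0.008
```

Request:
step_arm(
  targets=[
    {"dx": 0, "dy": 3, "dz": 0, "yaw": 0},
    {"dx": 0, "dy": 0, "dz": 0, "yaw": 0},
    {"dx": 0, "dy": 0, "dz": 0, "yaw": 0},
  ],
)

```text
clock: 17.7
tool_pos: [0.5612, 0.3062, 0.2053]
orientation: [[-1.0, 0.001, -0.001], [0.001, 1.0, -0.001], [0.001, -0.001, -1.0]]
ft_force: [-0.2, -0.4, -0.1]
grip_width: 0.007
```

```bash
python3 - <<'E'
from rig import *
import cv2,numpy as np
s=sense();print(s["tool_pos"],s["ft_force"])
f=grab_frame("top");i=f["image"][150:260,210:380,::-1];cv2.imwrite("pics/t8.png",cv2.resize(i,None,fx=4,fy=4))
T=f["cam_to_world"];r=f["range_z"];v,u=np.mgrid[:384,:512]
P=(np.stack([(u-f["cx"])/f["fx"]*r,(v-f["cy"])/f["fy"]*r,r,np.ones_like(r)],-1)@T.T)[...,:3]
P0=np.load("/tmp/topP.npy")
for Q in(P0,P):
    m=(Q[...,2]>.12)&(Q[...,2]<.14)&(abs(Q[...,0]-.48)<.04)&(abs(Q[...,1]-.028)<.07);print(m.sum())
    m=(Q[...,2]>.09)&(Q[...,2]<.15)&(abs(Q[...,0]-.48)<.12)&(abs(Q[...,1]-.028)<.15);q=Q[m];print(np.percentile(q,[.5,99.5],axis=0).round(3).tolist(),q.mean(0).round(3))
for n in ["top"]:
  for c in["clip_front","clip_back","clip_left","clip_right"]:print(c,[(round(x["p"],2),x["bbox"]) for x in trace(c,n)[:2]])
f=grab_frame("scene");i=f["image"][130:260,190:345,::-1];cv2.imwrite("pics/s8.png",cv2.resize(i,None,fx=4.5,fy=4.5))
E
```

```text
[0.56118648 0.30617027 0.20526084] [-0.19695708 -0.36023749 -0.09398015]
1506
[[0.387, -0.093, 0.1], [0.572, 0.148, 0.132]] [0.478 0.028 0.123]
1515
[[0.419, -0.063, 0.094], [0.54, 0.118, 0.132]] [0.478 0.028 0.124]
clip_front []
clip_back []
clip_left [(0.47, [263.8, 196.7, 264.0, 206.9])]
clip_right []
```

View pics/t8.png

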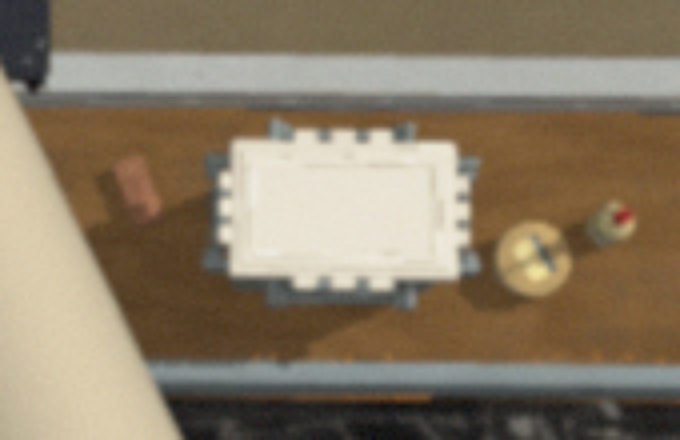

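View pics/s8.png

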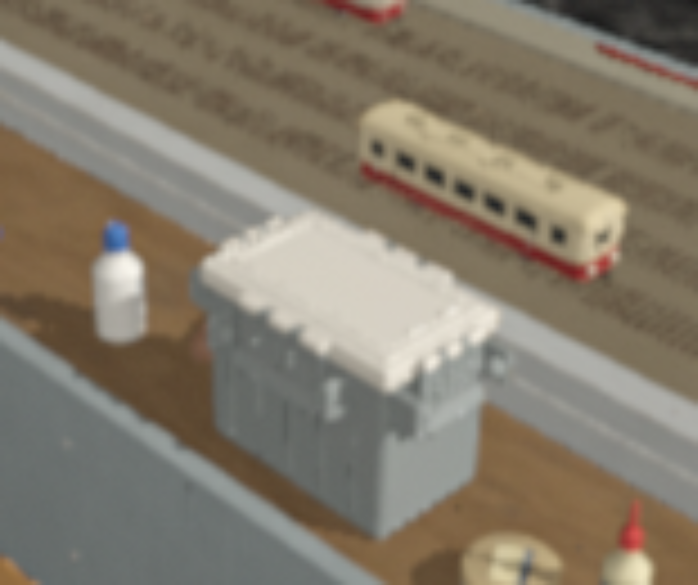

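All four sides show only the cheeks, the box has not moved, and the bystanders are in place. I'm handing it in.

```bash
python3 -c "
from rig import *
print(finish_job())"
```

```text
the job is handed in; nothing more can be done
None
```

All four clips are down, snapped in the order left, right, front, back, and I handed the job in at about 18 s of the 51 s allowed. I pressed each one with the shut fingers: down onto the lip first, then slowly inward. The highest force I read was about 4.6 N, against the 40 N limit.

**Clips:** the last top and scene pictures show all four flat. In the depth data, the outline that had been 185 x 241 mm with the clips up shrank to the box and its cheeks, 121 x 181 mm. The network found no front, back or right clip in the top view. It gave one weak hit (0.47) for the left, a sliver at the wall.

**Box:** upright, and its mean position agreed with the start to about 1 mm.

**Bystanders:** the rubber, tin and both bottles looked undisturbed. The pliers and, in the top view, the glue bottle were out of my last picture crops or hidden by the arm, but nothing went near the pliers.

**Robot:** parked clear of everything, about 0.28 m to the left of the box and 0.2 m up.

Two things did not go cleanly:
- **Refused moves:** my first two move calls were rejected because each row needs all four keys. Nothing moved.
- **Indirect snap check:** I judged each snap from the pictures and from the force rising and then dropping away. I only felt firm contact with a flat clip on the back one, and I did not measure joint angles directly.

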